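# Release the telescopic picking lamp and hold it at full height

### The arm

A 6-joint arm with a two-finger parallel gripper is mounted at the origin on a cart in front of the work surface, level with it; the furniture and walls round the work are solid. World frame = base frame: x ahead of the robot, y to its left, z up, the work surface at z = 0. Lengths are in mm, angles in degrees, forces in N, time in s.
With the tool pointing down it reaches from about 325 to 775 mm from the base axis. Payload 5.5 kg.
Tool frame: the origin (TCP) lies midway between the tips of the shut fingers; the grasp point (between the pads) lies 19 mm behind it; z points along the fingers, y is the line along which they close (so a half turn about z gives the same grasp; the last joint's range is limited). The gripper opens to 88 mm and grips with 3 to 60 N. Pads are 20 mm wide; open, the fingers measure 115 mm over their backs; the gripper's body (75 mm by 178 mm) begins 61 mm behind the grasp point.
Start: joints at [70.606, 5.22, 70.514, -0, 104.267, -3.249], TCP at [166.855, 576.347, 192.631] pointing down, gripper open.
Joint ranges: [-164.24, 164.24], [-49.07, 125.15], [9.68, 141.18], [-86.29, 266.29], [3.28, 154.24], [-151.56, 151.56]. Speed limits (degrees/s): [147.25, 147.25, 172.46, 180, 180, 180].

### API

Orientations are given as [roll, pitch, yaw] about the fixed x, y, z axes, in that order (R = Rz(yaw) Ry(pitch) Rx(roll)).
In Python, from workcell import manip gives the robot as it stands.
- The arm moves only by the shell command python3 -m handwheel 'ROWS' [OPENING] [FORCE]. ROWS is a JSON object of lists of equal length, an entry for each row: "linear": the shift along the tool's x, y, z in units of 30 mm (1.0 is 30 mm), a list of three; "roll": the turn about the tool's z in degrees. A call has 1 to 10 rows; each row shifts and turns the commanded pose from where the row before left it, along the tool's axes as they then stand; what a row does not reach is not made up. A row lasts 1/8 s, in which the tool goes at most 62.5 mm and 10.7 degrees, less where a joint would pass 70% of its speed; a pose out of reach is approached as far as the arm can. A call is refused whole if a number of a shift passes 1 or a number of a turn 10.7, either way. A call with a gripper value outside its range is refused whole. OPENING is the closure, from 0 (fully open) to 1 (shut), set as the call begins (- or left out, the last holds). The fingers move at their own pace and stop on an object; FORCE is the grip in N (left out, the last holds). Time passes only in rows, so rows that do not move let the fingers close. It gives the time, the measured TCP pose, the force, the opening and the grip force at its end, in the units of the state.
- manip.observe(): the state, without advancing time (a new reading comes with each control period).
- manip.snapshot(name): name is "scene" or "top"; returns a dict with "pixels" (480x640x3 uint8, blue, green, red), "camera_matrix" (3x3 intrinsics, pixels), "distortion" ([k1, k2, p1, p2, k3] as OpenCV has them; the pictures are not rectified), "origin" and "rotation" of the camera in the world. Camera axes: x right, y up, looking along -z (the intrinsics and any distortion apply to the point x, -y, -z); pixel columns grow to the right and rows downward; lengths in mm; the calibration is good to about 2 mm. A picture is of the moment at which its call begins. There is no depth.
- manip.job_done(): hands the job in; it is judged then, once.
The state is a dict: "t": time; "joint_pos": joint angles; "dq": joint speeds; "tau": joint torques, N m; "position": TCP position; "orientation": TCP orientation; "wrist_force": force on the tool from outside, world axes, zero at the start; "torque": the same for the moment, N m; "gripper_width": opening from 0.0 (shut) to 1.0 (fully open); "finger_force": force on a finger pad.
Only numpy, scipy, OpenCV 4.12 (cv2) and the standard library are available. Lean on these libraries where they do the work, as an engineer would, in place of code of your own. Each camera call takes 0.05 s, during which the arm holds its last target. There are 200 camera calls.

### The job

I need more light on the picking dish. Press the orange release button on the base of the yellow lamp so that its bar pops up, then take the bar by its middle and draw it up past the first stop to the second, until both stages of the mast are fully out. The mast sinks back by itself, so finish while still holding the bar up there, still, so that I can tighten the clamps; do not disturb the loose things round about.

Things in the scene. Friction and masses are not known exactly. Their poses are not given: they have to be found in the camera images.
- lamp_base: Telescopic LED lamp, screwed to the table: black battery base 180 x 118 mm (flange 196 x 134), flat top at z = 37 mm. Origin under its centre; x runs from the orange button (x = -50 mm) to the vertical mast (x = +50 mm), z up.
- mast_top (a point): Rim of the fixed outer tube, on the mast axis, 105 mm above the table. In lamp_base axes: black clamp collar 43 mm across below it, with a knob out to y = +42 mm, 12 mm below the rim; a small latch housing in front, 20 to 50 mm towards the button, its steel pawl reaching 8 mm above the rim.
- button_top (a point): Centre of the top face of the orange release button: round, 37 mm across, 54 mm above the table when up; pressed straight down.
- release_button (a joint): Travel of the orange release button: 0 up, 0.006 (m) fully down. Spring-loaded: about 2 N to start it, 5 N fully down; it comes up by itself. The latch lets go from about 0.003, so press it fully down.
- bar_grip (a point): Centre of the ribbed dark block in the middle of the lamp bar, to take from above. Block 26 mm thick along lamp_base's x (close the fingers that way), 66 long along its y, 26 high; a yellow arm 74 mm long, 24 thick at each end. On the mast axis, moves only up and down: 132 mm + joints lamp_bar + lower_stage above the table. Under the block a 20 x 26 mm neck, a 36 mm flange, then 16 mm tube.
- lamp_bar (a joint): Extension of the thin upper tube that carries the lamp bar out of the lower stage, m: 0 stowed (latched), 0.070 at its end, which is the first stop. When the latch lets go a spring pops it up to about 0.025, where it stays by itself; from there it takes 2 to 6 N to draw it up, and it goes back to about 0.025 if let go.
- lower_stage (a joint): Extension of the thicker lower stage out of the fixed outer tube, m: 0 down, 0.070 at its end, which is the second stop. It starts to follow when the upper tube is at the first stop; about 7 to 9 N lifts it slowly. It sinks back if let go.
- tape_roll: Roll of brown tape, 94 mm across, 48 mm high; origin under the middle. Loose; leave alone.
- tub_roe: White tub with orange roe, 100 mm across, 55 mm high, to the right of the lamp (not the one at the back by the lidded tub); origin under the middle. Loose; leave alone.
- crab_seg_2: Slim curved piece of crab leg, 96 mm long, 36 mm wide, 11 mm high, to the right of the lamp; origin under the middle. Loose; leave alone.
- crab_seg_1: Piece of crab leg, 83 mm long, 34 mm wide, 17 mm high, behind the lamp; origin under the middle. Loose; leave alone.

How it is judged:
By the outcome, as a careful person would: the job done as asked, in the order asked, and still so for the second after the job is handed in, while the arm keeps its last pose, push and grip.
It also fails if it takes over 43 s, if anything falls off the work surface, if the arm or the gripper's body presses on something with over 40 N, if the wrist force passes 120 N, or if a joint passes its speed limit or range.

## Working session

There is one attempt and no reset: what is moved stays moved. The work goes in short steps, Python scripts to look and compute and a shell command to move; the robot and the scene stay as the last step left them, time stands still between calls to the robot, and variables do not carry over. Pictures are saved under pics/ and viewed, at most 10 in all, crops included, and the job is handed in when it is done.

```bash
mkdir -p pics
cat > h.py <<'E'
import numpy as np, cv2
from workcell import manip
def snap(n,f):
    s=manip.snapshot(n); cv2.imwrite('pics/'+f,s['pixels']); return s
def ray(s,uv):
    p=cv2.undistortPoints(np.array([[uv]],float),np.array(s['camera_matrix']),np.array(s['distortion']))[0,0]
    d=np.array(s['rotation'])@np.array([p[0],-p[1],-1]); return np.array(s['origin'],float),d
def onz(s,uv,z):
    o,d=ray(s,uv); return o+d*(z-o[2])/d[2]
def tri(s1,a,s2,b):
    o1,d1=ray(s1,a);o2,d2=ray(s2,b)
    t=np.linalg.lstsq(np.c_[d1,-d2],o2-o1,rcond=None)[0]
    p,q=o1+d1*t[0],o2+d2*t[1]; return (p+q)/2,np.linalg.norm(p-q)
E
python3 - <<'E'
from h import *
import pickle
d={n:snap(n,n+'0.png') for n in('scene','top')}
pickle.dump(d,open('s0.pkl','wb'))
for n in d: print(n,d[n]['origin'],np.round(d[n]['rotation'],2).tolist())
print(manip.observe())
E
```

```text
scene [  -1.84253677 -827.6164643   631.11516692] [58.19, -0.4, -47.64]
top [ 569.96084762 -247.41850414 1090.06220189] [3.93, 1.49, -89.34]
{'t': 0.1, 'joint_pos': array([ 7.06059482e+01,  5.25817920e+00,  7.05754147e+01, -2.54738671e-03,
        1.04265210e+02, -3.24873907e+00]), 'dq': array([-0.10038247, -0.09598056, -0.20101102, -0.10998213, -0.12010718,
       -0.04973621]), 'tau': array([ 1.84042168e-03, -4.47857702e+01, -4.07566381e+01,  6.99798600e-02,
        2.85561261e-02, -1.26725222e-04]), 'position': array([166.75854775, 576.03443853, 191.62212916]), 'orientation': array([-1.79901215e+02, -3.13336242e-03,  1.63854059e+02]), 'wrist_force': array([ 1.1071558 , -0.23151945,  1.25014325]), 'torque': array([-0.0550199 , -0.03046446,  0.03889636]), 'finger_force': 0.0, 'gripper_width': 0.9985453723894128}
```

View pics/scene0.png

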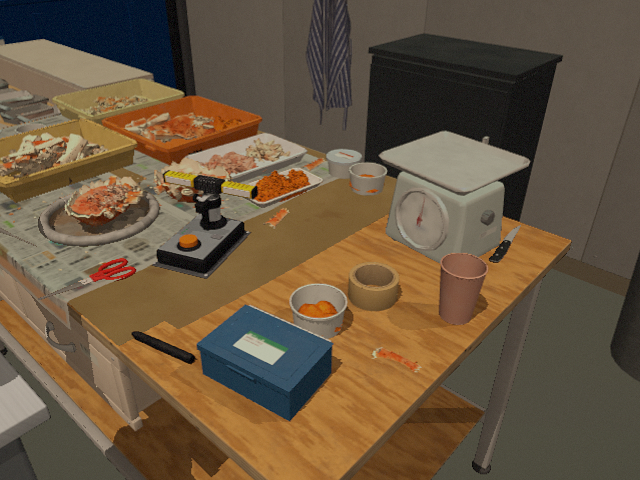

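View pics/top0.png

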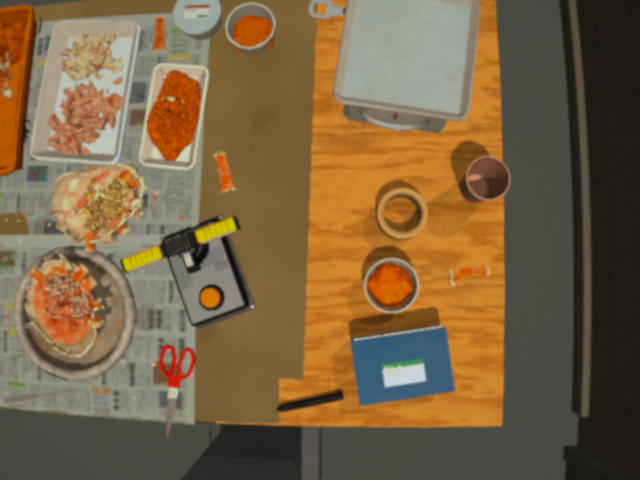

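The scene shot shows the orange button at about (188,242) and the bar block at about (208,187). In the top shot the button is at about (210,298), and the bar runs from (124,264) to (239,224) with the block at (180,243). I'll measure all of these.

```bash
cat > m.py <<'E'
from h import *
import pickle
d=pickle.load(open('s0.pkl','rb'))
def cc(s,lo,hi,box):
    x0,y0,x1,y1=box; h=cv2.cvtColor(s['pixels'],cv2.COLOR_BGR2HSV)
    m=np.zeros(h.shape[:2],np.uint8); m[y0:y1,x0:x1]=cv2.inRange(h,lo,hi)[y0:y1,x0:x1]
    n,_,st,c=cv2.connectedComponentsWithStats(m)
    i=[k for k in range(1,n) if st[k,4]>25]; return [(c[k].round(1),st[k].tolist()) for k in i],m
T,S=d['top'],d['scene']
bt,_=cc(T,(5,150,120),(18,255,255),(190,280,232,318)); bs,_=cc(S,(5,150,100),(18,255,255),(172,230,205,253))
print('btn',bt,bs)
print('btn z54 top',onz(T,bt[0][0],54),'tri',tri(T,bt[0][0],S,bs[0][0]))
y,m=cc(T,(22,120,100),(35,255,255),(118,212,245,275)); print('bar',y)
ys,ms=cc(S,(22,120,90),(35,255,255),(155,165,262,202)); print(ys)
(c,_,_)=cv2.minAreaRect(cv2.findNonZero(m)),0,0
print('rect top',c); 
# arms' centres
a=[onz(T,p[0],144) for p in sorted(y,key=lambda q:-q[1][4])[:2]]; print(a,np.linalg.norm(a[0]-a[1]))
print('bar centre rect',onz(T,c[0],144))
box=cv2.boxPoints(c); print([onz(T,b,144).round(1).tolist() for b in box])
for nm,px,z in(('tape',(402,213),48),('tub',(391,285),55),('crab2',(469,274),8),('crab1',(225,172),10),('pan rim',(75,313),40)): print(nm,onz(T,px,z).round())
E
python3 m.py
```

```text
btn [(array([209.6, 297.3]), [200, 288, 20, 20, 323])] [(array([187.9, 240.6]), [179, 234, 19, 14, 200])]Traceback (most recent call last):
  File "m.py", line 12, in <module>
    print('btn z54 top',onz(T,bt[0][0],54),'tri',tri(T,bt[0][0],S,bs[0][0]))
                        ~~~^^^^^^^^^^^^^^^
  File "h.py", line 9, in onz
    o,d=ray(s,uv); return o+d*(z-o[2])/d[2]
                                       ~^^^
IndexError: invalid index to scalar variable.
```

```bash
sed -i "s/d=np.array(s\['rotation'\])@/d=Rotation.from_euler('xyz',s['rotation'],degrees=True).as_matrix()@/; 1a from scipy.spatial.transform import Rotation" h.py; python3 m.py
```

```text
btn [(array([209.6, 297.3]), [200, 288, 20, 20, 323])] [(array([187.9, 240.6]), [179, 234, 19, 14, 200])]
btn z54 top [532.70952165  -0.80397712  54.        ] tri (array([532.52144744,   0.7196896 ,  47.42579919]), np.float64(0.12496206329950549))
bar [(array([215.2, 229.9]), [195, 217, 42, 27, 558]), (array([141.9, 258.4]), [122, 247, 41, 25, 513])]
[(array([180.3, 175.2]), [164, 171, 33, 13, 166]), (array([237.5, 185.6]), [221, 181, 34, 11, 182])]
rect top ((178.91336059570312, 244.04928588867188), (14.238067626953125, 119.74073791503906), 68.49856567382812)
[array([650.02171079, -29.35246404, 144.        ]), array([599.92313728,  98.78298076, 144.        ])] 137.5811007450439
bar centre rect [625.33457609  33.36348692 144.        ]
[[597.7, 137.7, 144.0], [674.8, -57.7, 144.0], [652.3, -67.2, 144.0], [575.0, 127.4, 144.0]]
tape [ 693. -354.   48.]
tub [ 560. -334.   55.]
crab2 [ 581. -488.    8.]
crab1 [775. -14.  10.]
pan rim [495. 273.  40.]
```

Checks hold: button to mast measures 98.6 mm (100 expected), and the arm centres are 137.6 mm apart (140 expected). Lamp yaw is about 21°, with the mast near (625.5,33.5). To keep the gripper body off the bar I'll press with its long side along lamp y (tool yaw about 201°) and the fingers shut.

```bash
cat > to.py <<'E'
import sys
from h import *
o=manip.observe(); p=o['position']; R=Rotation.from_euler('xyz',o['orientation'],degrees=True).as_matrix()
t=np.array([float(v) for v in sys.argv[1:4]])
print('t',o['t'],'pos',p.round(1),'ori',o['orientation'].round(1),'F',o['wrist_force'].round(1),'units',(R.T@(t-p)/30).round(2))
E
python3 -m handwheel '{"linear":[[0,0,0],[0,0,0],[0,0,0],[0,0,0]],"roll":[-9.3,-9.3,-9.3,-9.4]}' 1 20; python3 to.py 532.5 -0.5 190
```

```text
t: 0.6
position: [166.8, 576.1, 191.9]
orientation: [-179.9, -0.0, -158.5]
wrist_force: [-0.3, -0.7, 0.4]
gripper_width: 0.58
finger_force: 0.0
t 0.6 pos [166.8 576.1 191.9] ori [-179.9   -0.  -158.5] F [-0.3 -0.7  0.4] units [ -4.31 -22.35   0.08]
```

```bash
python3 -m handwheel '{"linear":[[-0.18,-0.93,0],[-0.18,-0.93,0],[-0.18,-0.93,0],[-0.18,-0.93,0],[-0.18,-0.93,0],[-0.18,-0.93,0],[-0.18,-0.93,0],[-0.18,-0.93,0],[-0.18,-0.93,0],[-0.18,-0.93,0]],"roll":[0,0,0,0,0,0,0,0,0,0]}'
python3 -m handwheel '{"linear":[[-0.18,-0.93,0],[-0.18,-0.93,0],[-0.18,-0.93,0],[-0.18,-0.93,0],[-0.18,-0.93,0],[-0.18,-0.93,0],[-0.18,-0.93,0],[-0.18,-0.93,0],[-0.18,-0.93,0],[-0.18,-0.93,0]],"roll":[0,0,0,0,0,0,0,0,0,0]}'
python3 -m handwheel '{"linear":[[-0.18,-0.93,0],[-0.18,-0.93,0],[-0.18,-0.93,0],[-0.18,-0.93,0],[0,0,0],[0,0,0]],"roll":[0,0,0,0,0,0]}'; python3 to.py 532.5 -0.5 60
```

```text
t: 1.85
position: [318.2, 334.7, 192.2]
orientation: [-180.0, -0.0, -158.8]
wrist_force: [-0.2, -1.0, -0.2]
gripper_width: 0.003
finger_force: 0.0
t: 3.1
position: [469.2, 94.0, 192.2]
orientation: [180.0, -0.0, -158.8]
wrist_force: [0.3, 0.0, 0.5]
gripper_width: 0.008
finger_force: 0.0
t: 3.85
position: [529.0, -0.9, 192.3]
orientation: [180.0, -0.0, -158.8]
wrist_force: [0.1, 0.0, 0.3]
gripper_width: 0.003
finger_force: 0.0
t 3.85 pos [529.   -0.9 192.3] ori [ 180.    -0.  -158.8] F [0.1 0.  0.3] units [-0.12 -0.03  4.41]
```

```bash
python3 -m handwheel '{"linear":[[-0.1,-0.03,0.7],[0,0,0.8],[0,0,0.8],[0,0,0.8],[0,0,0.8],[0,0,0.4],[0,0,0],[0,0,0]],"roll":[0,0,0,0,0,0,0,0]}'
python3 - <<'E'
from h import *
for n in('scene','top'):
    s=manip.snapshot(n); x,y=(125,130) if n=='scene' else (120,200)
    c=s['pixels'][y:y+150,x:x+150]; cv2.imwrite(f'pics/{n}1.png',cv2.resize(c,None,fx=3,fy=3))
a=[cv2.imread(f'pics/{n}1.png') for n in('scene','top')]
cv2.imwrite('pics/pair1.png',cv2.resize(np.hstack(a),(800,400)))
E
```

```text
t: 4.85
position: [533.0, -1.0, 64.6]
orientation: [-180.0, 0.1, -158.8]
wrist_force: [0.0, -0.7, -0.1]
gripper_width: 0.004
finger_force: 0.0
```

View pics/pair1.png

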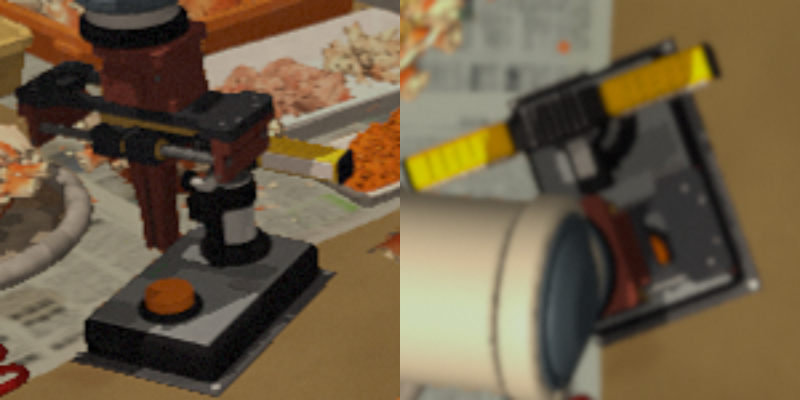

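The scene half shows the fingertips ending at about panel (162,248), i.e. scene pixel (186,223), with the button top at (189,237). In the top half the arm hides most of the button. The gap looks large, so I'll project the TCP into the scene view.

```bash
cat >> h.py <<'E'
def proj(s,P):
    Rm=Rotation.from_euler('xyz',s['rotation'],degrees=True).as_matrix()
    q=(np.atleast_2d(P)-s['origin'])@Rm*[1,-1,-1]
    return cv2.projectPoints(q,np.zeros(3),np.zeros(3),np.array(s['camera_matrix']),np.array(s['distortion']))[0][:,0]
E
python3 - <<'E'
from h import *
import pickle
d=pickle.load(open('s0.pkl','rb'))
print(proj(d['scene'],[[533,-1,64.6],[533,-1,54],[533,-1,37],[625.5,33.5,145]]).round(1))
print(proj(d['top'],[[533,-1,54],[625.5,33.5,145]]).round(1))
E
```

```text
[[187.6 233.6]
 [188.2 238.1]
 [189.1 245.1]
 [209.2 178.8]]
[[209.7 297.1]
 [178.7 243.9]]
```

Run:
```python
from h import *
s=manip.snapshot('scene')
c=s['pixels'][170:260,140:240]; cv2.imwrite('pics/z2.png',cv2.resize(c,None,fx=6,fy=6,interpolation=cv2.INTER_CUBIC))
```

```text
(no output)
```

View pics/z2.png

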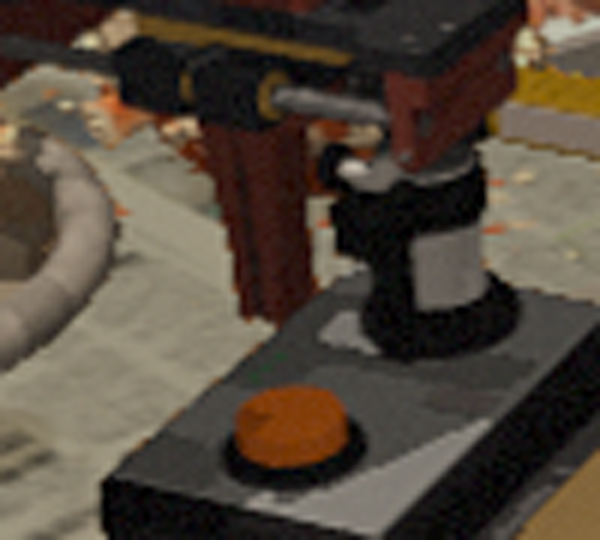

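Run:
```python
from h import *
s=manip.snapshot('scene'); t=manip.snapshot('top')
print(onz(s,(183.7,222),64.6), onz(s,(183.7,222),85),manip.observe()['joint_pos'],manip.observe()['position'])
print(proj(s,[[533,-1,64.6],[533,-1,145],[533,-1,54]]), s['origin'],s['rotation'],t['origin'],t['rotation'])
c=t['pixels'][250:330,160:270]; cv2.imwrite('pics/z3.png',cv2.resize(c,None,fx=6,fy=6,interpolation=cv2.INTER_CUBIC))
```

```text
[556.64567133  44.46717302  64.6       ] [536.53471912  13.06376629  85.        ] [-3.78321377e+00 -4.47936239e+00  9.32521693e+01  3.14597489e-04
  9.11519741e+01 -1.14934733e+02] [532.92968064  -1.16398932  64.40180817]
[[187.61424987 233.63506609]
 [182.93178407 198.4395069 ]
 [188.20433457 238.07476047]] [  -1.84253677 -827.6164643   631.11516692] [ 58.19037845  -0.3951393  -47.63700647] [ 569.96084762 -247.41850414 1090.06220189] [  3.9273915    1.49043926 -89.34327762]
```

View pics/z3.png

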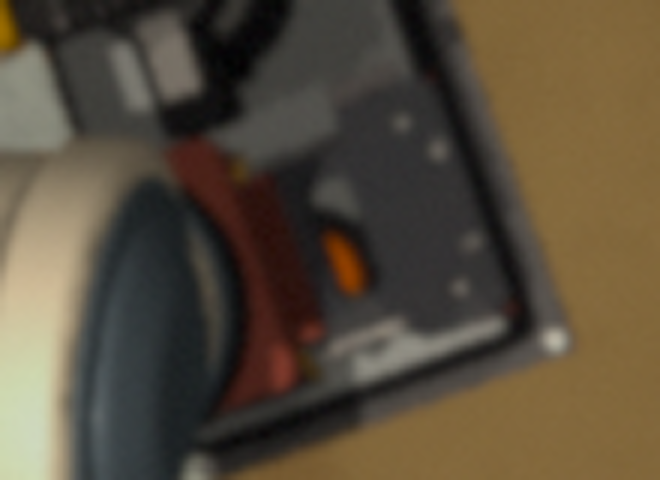

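The top crop shows the gripper's dark red end plate from about (213,305) to (205,279), left of the button. In the scene zoom its lower corner is at about (208,198). I'll triangulate that plate to see where the gripper really is.

```bash
python3 - <<'E'
from h import *
import pickle
d=pickle.load(open('s0.pkl','rb')); S,T=d['scene'],d['top']
for a,b in (((208.3,198),(213.3,305)),((226,186),(205.5,279)),((208.3,198),(208.5,315))): print(tri(T,b,S,a))
u=np.array([.9323,.3616,0]);v=np.array([-.3616,.9323,0]);c=np.array([533,-1,0])
for z in(105,125,145,165): 
  P=[c-89*v-37*u+[0,0,z],c-89*v+37*u+[0,0,z]]; print(z,proj(S,P).round(),proj(T,P).round())
E
python3 - <<'E'
import sys; sys.path.insert(0,'.')
from h import *
# is the tip shadow / any moving thing: compare with raised gripper? just report reading
print(manip.observe()['wrist_force'],manip.observe()['gripper_width'])
E
```

```text
(array([538.10403725, -46.01978735, 162.28787907]), np.float64(37.61715827402072))
(array([583.80867528, -37.30731108, 169.1885401 ]), np.float64(46.84752655258943))
(array([528.09123632, -45.7292704 , 167.74786041]), np.float64(54.851380993317136))
105 [[215. 233.]
 [234. 216.]] [[257. 300.]
 [243. 261.]]
125 [[214. 224.]
 [233. 207.]] [[255. 301.]
 [241. 260.]]
145 [[213. 215.]
 [232. 198.]] [[253. 301.]
 [238. 260.]]
165 [[212. 205.]
 [231. 189.]] [[252. 302.]
 [236. 259.]]
[-0.41411926 -0.08688229  0.68813272] 0.005047731086536367
```

```bash
python3 - <<'E'
from h import *
import pickle
d=pickle.load(open('s0.pkl','rb')); S,T=d['scene'],d['top']
print('flange corner',tri(T,(252.2,306.7),S,(204.9,275.5)))
print('table corner',tri(T,(502.5,426),S,(258,479)), onz(T,(502.5,426),0))
for a,b,n in(((237.5,185.6),(215.2,229.9),'armR'),((180.3,175.2),(141.9,258.4),'armL')): print(n,tri(T,b,S,a))
E
python3 -m handwheel '{"linear":[[0,0,-1],[0,0,-1],[0,0,-1],[0,0,-1],[0,0,0]],"roll":[0,0,0,0,0]}'
python3 - <<'E'
import sys; sys.path.insert(0,'.')
from h import *
s=manip.snapshot('scene'); t=manip.snapshot('top'); o=manip.observe()['position']; print(o,proj(s,o),proj(t,o))
a=cv2.resize(s['pixels'][60:260,90:290],(400,400),interpolation=2); b=cv2.resize(t['pixels'][200:400,80:280],(400,400),interpolation=2)
cv2.imwrite('pics/p4.png',np.hstack([a,b]))
E
```

```text
flange corner (array([514.1966801 , -72.47667652,   4.06792041]), np.float64(0.6413070815193517))
table corner (array([ 276.76425662, -528.56631961,   49.14855522]), np.float64(55.45859851850447)) [ 285.19555172 -560.47584865    0.        ]
armR (array([650.08979772, -28.46249364, 140.91460808]), np.float64(0.5239763576805067))
armL (array([599.83317596, 100.07418297, 140.92382467]), np.float64(0.4893934838808232))
t: 5.72
position: [533.8, -1.2, 186.7]
orientation: [-179.9, 0.3, -158.8]
wrist_force: [1.1, 0.6, 0.9]
gripper_width: 0.008
finger_force: 0.0
[532.44892986  -1.12492283 182.85785887] [[180.39424579 180.98228979]] [[191.29596639 299.92264327]]
```

View pics/p4.png

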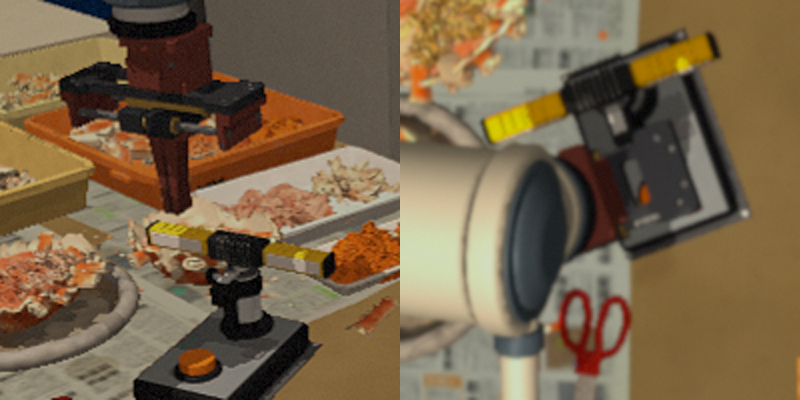

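The top half shows the gripper's black plate with four bolts, ending near (214,260) and (230,304). The scene half has the tip near (178,165), where (180,181) was expected. I'll triangulate the plate corners from the lower pose.

Run:
```python
from h import *
import pickle
d=pickle.load(open('s0.pkl','rb')); S,T=d['scene'],d['top']
print('low pose');
for a,b in (((208,174.5),(246,298)),((227,167),(229,262.5))): print(tri(T,b,S,a))
print('high pose')
for a,b in (((90+222/2,60+103/2),(230,304)),((90+264/2,60+85/2),(214,260))): print(tri(T,b,S,a))
print(manip.observe()['position'])
```

```text
low pose
(array([535.39749156, -95.40984146, 224.53893815]), np.float64(8.995451023572896))
(array([593.76786271, -68.91147225, 212.86186617]), np.float64(1.3132779494832612))
high pose
(array([532.51188628, -95.05613853, 340.32828033]), np.float64(5.483847323220785))
(array([592.67368111, -73.04374389, 337.76573536]), np.float64(0.970716397762805))
[532.44892986  -1.12492283 182.85785887]
```

Horizontally the gripper is where it should be: the plate-end midpoint is at (564,-82), against (565,-84) expected. Only the visible tip height is in doubt, by about 25 mm, so I'll descend in small steps and let contact force settle it.

```bash
python3 -m handwheel '{"linear":[[0,0,1],[0,0,1],[0,0,1],[0,0,1],[0,0,0.2],[0,0,0]],"roll":[0,0,0,0,0,0]}'
python3 -m handwheel '{"linear":[[0,0,0.1],[0,0,0],[0,0,0]],"roll":[0,0,0]}'
python3 -m handwheel '{"linear":[[0,0,0.1],[0,0,0],[0,0,0]],"roll":[0,0,0]}'
```

```text
t: 6.58
position: [532.0, -1.1, 57.0]
orientation: [180.0, -0.1, -158.8]
wrist_force: [0.6, -0.3, -0.7]
gripper_width: 0.005
finger_force: 0.0
t: 6.95
position: [532.9, -1.1, 55.3]
orientation: [-180.0, 0.1, -158.8]
wrist_force: [-0.5, -1.3, -0.3]
gripper_width: 0.005
finger_force: 0.0
t: 7.32
position: [532.5, -1.1, 51.6]
orientation: [180.0, -0.0, -158.8]
wrist_force: [0.4, 0.2, 0.6]
gripper_width: 0.003
finger_force: 0.0
```

```bash
python3 -m handwheel '{"linear":[[0,0,0.08],[0,0,0],[0,0,0]],"roll":[0,0,0]}'
python3 -m handwheel '{"linear":[[0,0,0.08],[0,0,0],[0,0,0]],"roll":[0,0,0]}'
python3 - <<'E'
import sys; sys.path.insert(0,'.')
from h import *
s=manip.snapshot('scene'); print(manip.observe()['position'],manip.observe()['wrist_force'])
cv2.imwrite('pics/z5.png',cv2.resize(s['pixels'][150:260,130:250],None,fx=4,fy=4,interpolation=2))
E
```

```text
t: 7.7
position: [532.5, -1.1, 49.2]
orientation: [180.0, -0.0, -158.8]
wrist_force: [1.0, -0.3, 0.4]
gripper_width: 0.011
finger_force: 0.0
t: 8.07
position: [532.4, -1.1, 46.8]
orientation: [180.0, -0.0, -158.8]
wrist_force: [-0.1, -0.2, 0.4]
gripper_width: 0.008
finger_force: 0.0
[532.48714384  -1.11740817  46.85105838] [ 0.02269356 -0.60752316  0.44957747]
```

View pics/z5.png

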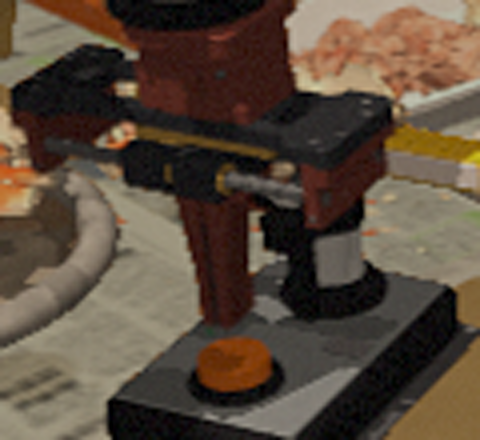

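Still no contact at a reading of 46.8. The picture shows the tip at about (185,230) and the button top at (188,238), so it is still roughly 17 mm above. Continuing gently.

```bash
python3 -m handwheel '{"linear":[[0,0,0.15],[0,0,0.1],[0,0,0.05],[0,0,0],[0,0,0]],"roll":[0,0,0,0,0]}'
python3 -m handwheel '{"linear":[[0,0,0.1],[0,0,0],[0,0,0]],"roll":[0,0,0]}'
python3 - <<'E'
import sys; sys.path.insert(0,'.')
from h import *
s=manip.snapshot('scene'); print(manip.observe()['position'],manip.observe()['wrist_force'])
cv2.imwrite('pics/z6.png',cv2.resize(s['pixels'][150:260,130:250],None,fx=4,fy=4,interpolation=2))
E
```

```text
t: 8.75
position: [532.5, -1.1, 37.9]
orientation: [-180.0, 0.0, -158.8]
wrist_force: [0.4, 0.8, 0.9]
gripper_width: 0.006
finger_force: 0.0
t: 9.12
position: [532.5, -1.1, 34.8]
orientation: [-180.0, -0.0, -158.8]
wrist_force: [-0.2, -0.0, -0.2]
gripper_width: 0.004
finger_force: 0.0
[532.49041936  -1.13176808  34.84016607] [-0.46641509  0.18290795  0.2076664 ]
```

View pics/z6.png

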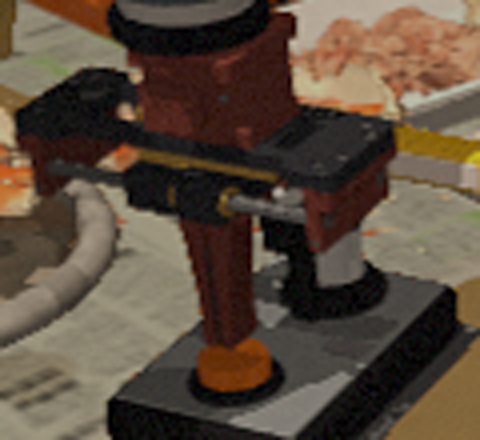

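The tip is now just above the button centre, at about (187,236). So the TCP reading is roughly 25 mm low in z, and contact should come near a reading of 29. Pressing now.

```bash
python3 -m handwheel '{"linear":[[0,0,0.1],[0,0,0.1],[0,0,0],[0,0,0]],"roll":[0,0,0,0]}'
python3 -m handwheel '{"linear":[[0,0,0.08],[0,0,0],[0,0,0]],"roll":[0,0,0]}'
python3 -m handwheel '{"linear":[[0,0,0.06],[0,0,0],[0,0,0]],"roll":[0,0,0]}'
```

```text
t: 9.68
position: [532.5, -1.1, 28.8]
orientation: [180.0, -0.0, -158.8]
wrist_force: [-0.3, -1.0, 0.2]
gripper_width: 0.005
finger_force: 0.0
t: 10.05
position: [532.5, -1.1, 26.4]
orientation: [180.0, -0.0, -158.8]
wrist_force: [-0.6, 0.5, 0.3]
gripper_width: 0.006
finger_force: 0.0
t: 10.42
position: [532.4, -1.1, 24.6]
orientation: [180.0, -0.0, -158.8]
wrist_force: [-0.7, 0.9, 0.4]
gripper_width: 0.003
finger_force: 0.0
```

```bash
cat > y.py <<'E'
from h import *
def yel(s,box=(155,120,275,205)):
    x0,y0,x1,y1=box; h=cv2.cvtColor(s['pixels'],cv2.COLOR_BGR2HSV)
    m=cv2.inRange(h,(22,120,90),(35,255,255))[y0:y1,x0:x1]
    n,_,st,c=cv2.connectedComponentsWithStats(m); return [((c[k]+[x0,y0]).round(1).tolist(),int(st[k,4])) for k in range(1,n) if st[k,4]>25]
def rep():
    s=manip.snapshot('scene'); h=cv2.cvtColor(s['pixels'],cv2.COLOR_BGR2HSV)
    m=cv2.inRange(h,(5,150,100),(18,255,255))[228:256,172:207]; M=cv2.moments(m,True)
    print('yellow',yel(s),'btn area',M['m00'],M['m10']/max(M['m00'],1)+172,M['m01']/max(M['m00'],1)+228)
if __name__=='__main__': rep()
E
python3 y.py
python3 -m handwheel '{"linear":[[0,0,0.07],[0,0,0],[0,0,0]],"roll":[0,0,0]}'
python3 -m handwheel '{"linear":[[0,0,0.07],[0,0,0],[0,0,0]],"roll":[0,0,0]}'; python3 y.py
```

```text
yellow [] btn area 102.0 187.9313725490196 242.49019607843138
t: 10.85
position: [532.7, -1.1, 22.8]
orientation: [-180.0, 0.0, -158.8]
wrist_force: [-1.9, -0.1, 1.0]
gripper_width: 0.006
finger_force: 1.1
t: 11.22
position: [532.7, -1.1, 20.7]
orientation: [-180.0, 0.0, -158.8]
wrist_force: [0.6, -0.2, 4.2]
gripper_width: 0.004
finger_force: 1.8
yellow [] btn area 77.0 188.63636363636363 243.37662337662337
```

Contact came at a reading of about 23, so the offset is about -31 mm. Pressing to full travel.

```bash
python3 -m handwheel '{"linear":[[0,0,0.07],[0,0,0],[0,0,0]],"roll":[0,0,0]}'
python3 -m handwheel '{"linear":[[0,0,0.07],[0,0,0],[0,0,0]],"roll":[0,0,0]}'
python3 - <<'E'
import sys; sys.path.insert(0,'.')
from y import *
s=manip.snapshot('scene'); h=cv2.cvtColor(s['pixels'],cv2.COLOR_BGR2HSV); t=manip.snapshot('top')
for S,b in((s,(145,110,275,205)),(t,(110,200,250,290))):
    x0,y0,x1,y1=b; m=cv2.inRange(cv2.cvtColor(S['pixels'],cv2.COLOR_BGR2HSV),(20,100,60),(36,255,255))[y0:y1,x0:x1]
    n,_,st,c=cv2.connectedComponentsWithStats(m); print([((c[k]+[x0,y0]).round(1).tolist(),st[k,4]) for k in range(1,n) if st[k,4]>20])
E
```

```text
t: 11.65
position: [532.7, -1.1, 18.5]
orientation: [-180.0, 0.0, -158.8]
wrist_force: [0.4, 0.3, 4.8]
gripper_width: 0.006
finger_force: 2.4
t: 12.02
position: [532.8, -1.1, 18.2]
orientation: [-180.0, 0.1, -158.8]
wrist_force: [-4.0, 1.0, 12.7]
gripper_width: 0.003
finger_force: 6.7
[([236.9, 175.8], np.int32(192))]
[([118.4, 200.8], np.int32(26)), ([212.1, 228.1], np.int32(601)), ([136.5, 257.8], np.int32(579))]
```

The button bottomed at 12.7 N, and the right arm rose from row 185.6 to 175.8, so the bar has popped up. I'll retreat straight up, open, and turn 90°.

```bash
python3 -m handwheel '{"linear":[[0,0,-0.6],[0,0,-1],[0,0,-1],[0,0,-1],[0,0,-1],[0,0,-1],[0,0,0]],"roll":[0,0,0,0,0,0,0]}'
python3 -m handwheel '{"linear":[[0,0,0],[0,0,0],[0,0,0],[0,0,0],[0,0,0],[0,0,0],[0,0,0],[0,0,0],[0,0,0],[0,0,0]],"roll":[10,10,10,10,10,10,10,10,10,0]}' 0
python3 - <<'E'
import sys; sys.path.insert(0,'.')
from h import *
s=manip.snapshot('scene'); t=manip.snapshot('top'); C=[]
for S,b in((s,(145,110,275,205)),(t,(110,200,250,290))):
    x0,y0,x1,y1=b; m=cv2.inRange(cv2.cvtColor(S['pixels'],cv2.COLOR_BGR2HSV),(22,120,90),(35,255,255))[y0:y1,x0:x1]
    n,_,st,c=cv2.connectedComponentsWithStats(m); C.append(sorted([((c[k]+[x0,y0]).round(1).tolist(),int(st[k,4])) for k in range(1,n) if st[k,4]>100]))
print(C)
P=[tri(t,b[0],s,a[0]) for a,b in zip(*C)]; print(P, (P[0][0]+P[1][0])/2)
p,q=[onz(t,b[0],169) for b in C[1]]; print('z169',p,q,(p+q)/2)
E
python3 to.py 625.5 34 170
```

```text
t: 13.0
position: [533.4, -1.2, 186.5]
orientation: [-179.9, 0.2, -158.8]
wrist_force: [-0.8, 0.5, 0.1]
gripper_width: 0.008
finger_force: 0.0
t: 14.25
position: [531.8, -1.1, 182.1]
orientation: [-179.8, -0.1, 111.2]
wrist_force: [-0.1, -0.5, 0.1]
gripper_width: 0.996
finger_force: 0.0
[[], [([121.1, 264.1], 103), ([223.2, 224.8], 263)]]
t 14.35 pos [532.   -1.1 182.8] ori [-1.799e+02 -1.000e-01  1.114e+02] F [0.4 0.1 1. ] units [-0.05  3.33  0.42]Traceback (most recent call last):
  File "<stdin>", line 8, in <module>
IndexError: list index out of range
```

```bash
python3 -m handwheel '{"linear":[[-0.03,0.7,0],[-0.03,0.7,0],[-0.03,0.7,0],[0,0.7,0],[0,0.55,0],[0,0,0.4],[0,0,0],[0,0,0]],"roll":[0,0,0,0,0,0,0,0]}'; python3 to.py 625.5 35 108
python3 - <<'E'
import sys; sys.path.insert(0,'.')
from h import *
s=manip.snapshot('scene'); t=manip.snapshot('top')
a=cv2.resize(s['pixels'][90:240,135:285],(400,400),interpolation=2); b=cv2.resize(t['pixels'][180:330,90:240],(400,400),interpolation=2)
cv2.imwrite('pics/p7.png',np.hstack([a,b]))
print(proj(s,[[625.5,35,170],[625.5,35,144],[625.5,35,201]]))
E
```

```text
t: 15.35
position: [626.6, 32.4, 172.1]
orientation: [-180.0, -0.0, 111.2]
wrist_force: [0.9, -0.5, -0.4]
gripper_width: 1.001
finger_force: 0.0
t 15.35 pos [626.6  32.4 172.1] ori [-180.    -0.   111.2] F [ 0.9 -0.5 -0.4] units [ 0.09 -0.    2.14]
[[207.64485633 167.63366527]
 [208.81584762 179.01884006]
 [206.20986709 153.69050353]]
```

View pics/p7.png

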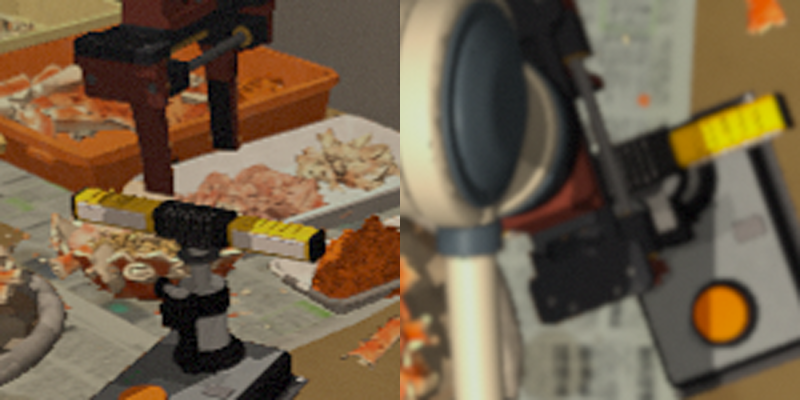

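Left half: the fingertips straddle the block, midpoint at scene (207,154), which matches a true tip height of 202 for a reading of 172. The block top is at (208,169), popped up and centred. I'll descend to a reading of 108 and close.

```bash
python3 -m handwheel '{"linear":[[0.08,0,0.3],[0,0,0.45],[0,0,0.45],[0,0,0.45],[0,0,0.35],[0,0,0.12],[0,0,0],[0,0,0]],"roll":[0,0,0,0,0,0,0,0]}'
python3 -m handwheel '{"linear":[[0,0,0],[0,0,0],[0,0,0],[0,0,0],[0,0,0],[0,0,0],[0,0,0],[0,0,0]],"roll":[0,0,0,0,0,0,0,0]}' 1 40
```

```text
t: 16.45
position: [626.7, 34.9, 109.4]
orientation: [179.9, 0.0, 111.2]
wrist_force: [0.4, 0.6, -0.6]
gripper_width: 0.999
finger_force: 0.0
t: 17.45
position: [626.4, 34.9, 108.7]
orientation: [180.0, 0.0, 111.2]
wrist_force: [0.9, 0.2, 0.5]
gripper_width: 0.294
finger_force: 40.0
```

Gripped at 25.9 mm on the 26 mm block. Drawing it up.

```bash
python3 -m handwheel '{"linear":[[0,0,-0.15],[0,0,-0.15],[0,0,-0.15],[0,0,-0.15],[0,0,-0.15],[0,0,-0.15],[0,0,-0.15],[0,0,-0.15],[0,0,-0.1],[0,0,0]],"roll":[0,0,0,0,0,0,0,0,0,0]}'
python3 -m handwheel '{"linear":[[0,0,-0.1],[0,0,-0.1],[0,0,-0.1],[0,0,-0.1],[0,0,-0.1],[0,0,-0.1],[0,0,-0.1],[0,0,-0.1],[0,0,-0.1],[0,0,-0.1]],"roll":[0,0,0,0,0,0,0,0,0,0]}'
```

```text
t: 18.7
position: [626.4, 34.9, 147.9]
orientation: [180.0, 0.0, 111.2]
wrist_force: [2.3, 0.6, -3.6]
gripper_width: 0.29
finger_force: 40.0
t: 19.95
position: [626.3, 34.9, 177.3]
orientation: [-180.0, -0.0, 111.2]
wrist_force: [5.5, 1.3, -6.9]
gripper_width: 0.294
finger_force: 40.0
```

```bash
python3 -m handwheel '{"linear":[[0,0,-0.1],[0,0,-0.1],[0,0,-0.1],[0,0,-0.1],[0,0,-0.1],[0,0,-0.1],[0,0,-0.1],[0,0,-0.1],[0,0,-0.1],[0,0,-0.1]],"roll":[0,0,0,0,0,0,0,0,0,0]}'
python3 -m handwheel '{"linear":[[0,0,-0.1],[0,0,-0.1],[0,0,-0.07],[0,0,-0.05],[0,0,-0.05],[0,0,0],[0,0,0]],"roll":[0,0,0,0,0,0,0]}'
```

```text
t: 21.2
position: [626.3, 34.9, 207.4]
orientation: [-180.0, -0.0, 111.2]
wrist_force: [4.7, 0.9, -7.5]
gripper_width: 0.294
finger_force: 40.0
t: 22.08
position: [626.3, 34.9, 218.9]
orientation: [180.0, 0.0, 111.2]
wrist_force: [4.1, 1.2, -5.1]
gripper_width: 0.294
finger_force: 40.0
```

Small steps now, until the force jumps at the second stop.

```bash
python3 -m handwheel '{"linear":[[0,0,-0.07],[0,0,0],[0,0,0]],"roll":[0,0,0]}'
python3 -m handwheel '{"linear":[[0,0,-0.07],[0,0,0],[0,0,0]],"roll":[0,0,0]}'
python3 -m handwheel '{"linear":[[0,0,-0.07],[0,0,0],[0,0,0]],"roll":[0,0,0]}'
```

```text
t: 22.45
position: [626.3, 34.9, 220.9]
orientation: [180.0, 0.0, 111.2]
wrist_force: [4.6, 1.4, -5.8]
gripper_width: 0.291
finger_force: 40.0
t: 22.82
position: [626.3, 34.9, 223.0]
orientation: [180.0, 0.0, 111.2]
wrist_force: [4.8, 2.1, -5.2]
gripper_width: 0.297
finger_force: 40.0
t: 23.2
position: [626.3, 34.9, 224.7]
orientation: [-180.0, -0.0, 111.2]
wrist_force: [5.0, 0.9, -7.7]
gripper_width: 0.293
finger_force: 40.0
```

```bash
python3 -m handwheel '{"linear":[[0,0,-0.05],[0,0,0],[0,0,0]],"roll":[0,0,0]}'
python3 -m handwheel '{"linear":[[0,0,-0.05],[0,0,0],[0,0,0]],"roll":[0,0,0]}'
```

```text
t: 23.58
position: [626.3, 34.9, 224.7]
orientation: [-179.9, -0.0, 111.2]
wrist_force: [5.3, 0.9, -11.5]
gripper_width: 0.297
finger_force: 40.0
t: 23.95
position: [626.2, 34.9, 224.8]
orientation: [-179.8, -0.1, 111.2]
wrist_force: [6.2, 0.9, -16.6]
gripper_width: 0.296
finger_force: 40.0
```

The reading stays at 224.7 while the pull climbs to 16.6 N: that's the second stop, 116 mm above the grasp. I'll hold still and check.

```bash
python3 -m handwheel '{"linear":[[0,0,0],[0,0,0],[0,0,0],[0,0,0],[0,0,0],[0,0,0]],"roll":[0,0,0,0,0,0]}'
python3 - <<'E'
import sys; sys.path.insert(0,'.')
from h import *
s=manip.snapshot('scene'); cv2.imwrite('pics/fin.png',cv2.resize(s['pixels'][60:260,100:300],(600,600),interpolation=2))
print(proj(s,[[625.5,35,132+140],[625.5,35,105]]), manip.observe()['position'])
E
```

```text
t: 24.7
position: [626.2, 34.9, 224.8]
orientation: [-179.8, -0.1, 111.2]
wrist_force: [5.8, 0.9, -16.7]
gripper_width: 0.295
finger_force: 40.0
[[202.75369984 120.14797048]
 [210.51920074 195.5915273 ]] [626.19203916  34.89678279 224.77576799]
```

View pics/fin.png

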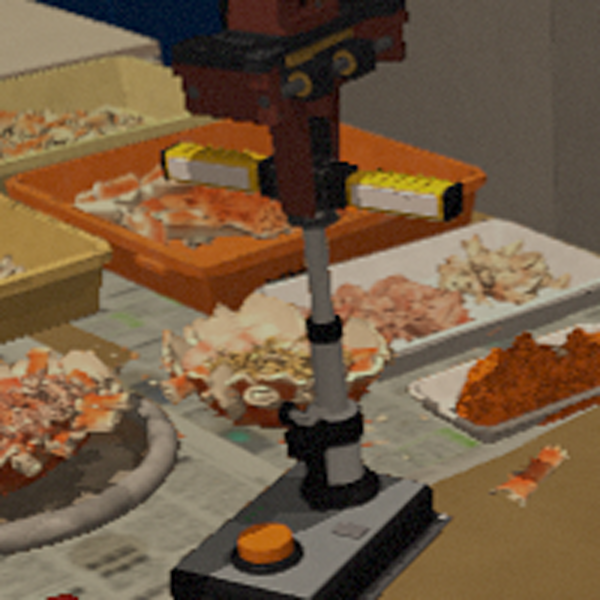

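The bar centre is at about (310,182) in the crop, i.e. scene (203,121), against (203,120) predicted for full extension. Both mast stages show, the bar is gripped by its middle, and the state is steady.

```bash
python3 -c "
from workcell import manip; print(manip.job_done())"
```

```text
the job is handed in; nothing more can be done
None
```

I pressed the button, the bar popped up, and the arm now holds it still by its middle at the second stop with both mast stages fully out; nothing loose was touched, and the job is handed in (result not shown).

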